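Pack the bracelet maker's tool case in layers

TASK

Pack the open tool case: lay the mallet down in its shaped well at the bottom, head in the wide end, then set the bead tray in over it so that it sits level, fully down on the case's ledges. Put both down without dropping them, and leave everything else on the bench where it is.

Things in the scene. Friction and masses are not known exactly. Their poses are not given: they have to be found in the camera images.
- case: Open wooden tool case fixed to the bench, 220 (x) x 140 (y) x 56 mm high, walls 8 mm, inside 204 x 124 mm. Origin: centre of its underside. Pale filler blocks end 40 mm above the bench: their tops are the ledges for the tray. Between them is the mallet's well, its floor 8 mm above the bench. Case, mallet and tray all start with x within 0.35 rad of world +x.
- case_well (a point): Where the mallet's origin belongs: on the well's floor, at case x = 25, y = 0, z = 8 mm, head towards case +x. In case x the well has a handle channel 40 mm wide (-89 to -10 mm), a finger gap 124 mm wide (-10 to 41) and a head pocket 82 mm wide (41 to 89, the wide end). The mallet has about 6 mm play all round; its top is then 4 mm below the ledges.
- case_ledge (a point): Where the tray's origin belongs: centre of the case at ledge height, case z = 40 mm, with 6 mm play all round.
- mallet: Mallet lying flat, 166 mm long, about 130 g: off-white block head 36 (x) x 70 (y) x 28 mm high, round wooden handle 22 mm in diameter, butt 28 mm. x runs towards the head. Origin: on the underside, below the handle near the balance point; pinch the handle here across y, its axis is 14 mm up. Head spans x 22 to 58 mm, handle -108 to 22 mm.
- mallet_head (a point): Centre of the mallet's head, 40 mm along x from the mallet's origin and 14 mm above its underside.
- tray: Grey plastic lift-out bead tray, 192 (x) x 112 (y) x 34 mm, about 320 g, beads fixed in its compartments; the same either way round. Origin: centre of its underside. A bridge along its middle carries a wooden grip bar 110 mm long (x), 16 mm wide (y), 56 to 78 mm above the underside.
- tray_grip (a point): Middle of the tray's grip bar, 67 mm above the tray's underside.
- paint_a: Bystander: paint bottle, 40 mm in diameter, 105 mm tall, upright; origin at its underside.
- paint_b: Bystander: paint bottle, 40 mm in diameter, 105 mm tall, upright; origin at its underside.
- paint_c: Bystander: paint bottle, 40 mm in diameter, 90 mm tall, upright; origin at its underside.
- glue_jar: Bystander: jar, 68 mm in diameter, 75 mm tall; origin at its underside.
- tape: Bystander: cardboard roll, 90 mm in diameter, 24 mm high; origin at its underside.
- brush: Bystander: brush, 180 mm long, lying along its x.
- awl: Bystander: screwdriver-like awl, 180 mm long, lying along its x.
Things that resemble listed ones, but are neither listed nor needed, are in the scene too. Leave any red look-alike of the tray alone.

How it is judged:
By the outcome, as a careful person would: the job done as asked, in the order asked, and still so for the second after the job is handed in, with the robot touching nothing.
It also fails if it takes over 64 s, if anything falls off the work surface, if the arm or the gripper's body presses on something with over 40 N, if the wrist force passes 120 N, or if a joint passes its speed limit or range.

ROBOT

A 7-joint arm with a two-finger parallel gripper is mounted at the origin on the work surface. World frame = base frame: x ahead of the robot, y to its left, z up, the work surface at z = 0. Lengths are in m, angles in degrees, forces in N, time in s.
With the tool pointing down it reaches from about 0.425 to 1.025 m from the base axis. Payload 9.4 kg.
Tool frame: the origin (TCP) lies on the centre line of the jaws, within the pads' length; the fingertips stand 22 mm ahead of it and the grasp point (between the pads) lies 3 mm ahead of it; z points along the fingers, y is the line along which they close (so a half turn about z gives the same grasp; the last joint's range is limited). The gripper opens to 93 mm and grips with 3 to 60 N. Pads are 15 mm wide; open, the fingers measure 128 mm over their backs; the gripper's body (75 mm by 188 mm) begins 65 mm behind the grasp point.
Start: joints at [70.892, 34.337, -0.143, 91.639, 0.103, 54.024, -4.572], TCP at [0.184, -0.701, 0.241] pointing down, gripper open.
Joint ranges: [-147.43, 147.43], [-19.82, 112.94], [-74.19, 73.91], [6.32, 146.72], [-59.91, 239.91], [6.04, 106.73], [-150.56, 150.56]. Speed limits (degrees/s): [127.2, 127.2, 172.46, 172.46, 180, 180, 180].

INTERFACE

Orientations are given as a 3x3 rotation matrix whose columns are the frame's x, y, z axes.
In Python, from station import env, imaging gives the robot as it stands.
- The arm moves only by the tool play_rows, never from a script. Its argument "moves" is a list of rows, each a list of 7 numbers: the shift along the world's x, y, z in mm, then the turn, a rotation vector about the world's x, y, z in degrees, then the opening, from -1 (shut) to 1 (fully open). A call has exactly 8 rows; each row shifts and turns the commanded pose from where the row before left it; what a row does not reach is not made up. A row lasts 1/12 s, in which the tool goes at most 41.7 mm and 7.16 degrees, less where a joint would pass 70% of its speed; a pose out of reach is approached as far as the arm can. A call with a gripper value outside its range is refused whole. The fingers move at their own pace and stop on an object; "newtons" is the grip in N (left out, the last holds). Time passes only in rows, so rows that do not move let the fingers close, or fill a call up. It gives the time, the measured TCP pose, the force, the opening and the grip force at its end, in the units of the state.
- env.read_state(): the state, without advancing time (a new reading comes with each control period).
- imaging.read_camera(name): name is "scene" or "side" or "wrist"; returns a dict with "frame" (400x640x3 uint8, red, green, blue), "z_map" (400x640 float32, m along the optical axis (not along the pixel's ray), 0 where there is no reading), "fx", "fy", "cx", "cy" (pixels), "dist_coeffs" ([k1, k2, p1, p2, k3] as OpenCV has them; the pictures are not rectified), "world_from_camera" (4x4, takes a point from camera to world coordinates); the wrist camera has in their place "tool_from_camera" (4x4, takes a point from camera to tool coordinates, whose origin is the TCP and whose axes are the flange's). Camera axes: x right, y down, z forward; pixel columns grow to the right and rows downward; lengths in m; the calibration is good to about 2 mm. A picture is of the moment at which its call begins: read the wrist's pose just before it.
- env.job_done(): hands the job in; it is judged then, once.
The state is a dict: "clock": time; "joint_pos": joint angles; "qvel": joint speeds; "effort": joint torques, N m; "tcp_pos": TCP position; "tool_rot": TCP orientation; "wrist_force": force on the tool from outside, world axes, zero at the start; "moment": the same for the moment, N m; "grip_width": finger opening in m; "grasp_force": force on a finger pad.
Only numpy, scipy, OpenCV 4.12 (cv2) and the standard library are available. Lean on these libraries where they do the work, as an engineer would, in place of code of your own. Each camera call takes 0.05 s, during which the arm holds its last target. There are 200 camera calls.

## Working session

There is one attempt and no reset: what is moved stays moved. The work goes in short steps, Python scripts to look and compute and a tool call to move; the robot and the scene stay as the last step left them, time stands still between calls to the robot, and variables do not carry over. Pictures are saved under pics/ and viewed, at most 10 in all, crops included, and the job is handed in when it is done.

Besides the shell and the picture viewer there is one more tool, called after "Request:" as name([rows], argument=value, ...), one row to a line, values as JSON. play_rows: Moves the arm, as the interface text tells. Its arguments: {"type":"object","properties":{"moves":{"type":"array"},"newtons":{"type":"number"}},"required":["moves"]}

```bash
ls; mkdir -p pics; cat > h.py <<'E'
import numpy as np, cv2, pickle
from station import env, imaging
def grab(name):
    s=env.read_state(); c=imaging.read_camera(name)
    if name=="wrist":
        T=np.eye(4); T[:3,:3]=np.array(s["tool_rot"]); T[:3,3]=s["tcp_pos"]
        c["W"]=T@np.array(c["tool_from_camera"])
    else: c["W"]=np.array(c["world_from_camera"])
    return c,s
def rays(c,px):
    K=np.array([[c["fx"],0,c["cx"]],[0,c["fy"],c["cy"]],[0,0,1]])
    p=cv2.undistortPoints(np.array(px,float).reshape(-1,1,2),K,np.array(c["dist_coeffs"],float))[:,0]
    return np.c_[p,np.ones(len(p))]
def at_depth(c,px):
    r=rays(c,px); z=np.array([c["z_map"][int(round(v)),int(round(u))] for u,v in px])
    return (c["W"][:3,:3]@(r*z[:,None]).T).T+c["W"][:3,3]
def at_z(c,px,z):
    d=(c["W"][:3,:3]@rays(c,px).T).T; o=c["W"][:3,3]
    return o+d*((z-o[2])/d[:,2])[:,None]
def cloud(c):
    v,u=np.mgrid[0:400,0:640]; px=np.c_[u.ravel(),v.ravel()].astype(float)
    z=c["z_map"].ravel(); P=(c["W"][:3,:3]@(rays(c,px)*z[:,None]).T).T+c["W"][:3,3]
    P[z==0]=np.nan; return P.reshape(400,640,3)
def save(c,fn,crop=None,k=1):
    f=c["frame"]
    if crop: u0,v0,u1,v1=crop; f=f[v0:v1,u0:u1]
    cv2.imwrite(fn,cv2.resize(f[:,:,::-1],None,fx=k,fy=k,interpolation=cv2.INTER_CUBIC))
E
python3 - <<'E'
from h import *
for n in ("scene","side"):
    c,s=grab(n); save(c,f"pics/{n}0.png",k=1.25); pickle.dump(c,open(n+"0.pkl","wb")); print(n,c["W"].round(3).tolist(),c["fx"])
print(s)
E
```

```text
pics
scene [[-0.83, 0.328, -0.451, 1.018], [0.557, 0.469, -0.685, 0.825], [-0.013, -0.82, -0.572, 0.768], [0.0, 0.0, 0.0, 1.0]] 397.84329706066
side [[0.678, -0.444, 0.585, -0.464], [-0.735, -0.4, 0.548, -0.903], [-0.01, -0.802, -0.598, 1.059], [0.0, 0.0, 0.0, 1.0]] 500.2316410105935
{'clock': 0.05, 'joint_pos': array([70.89175578, 34.38232476, -0.14616717, 91.67816062,  0.10347895,
       54.02355548, -4.57179628]), 'qvel': array([ 0.03412076, -0.00104181, -0.06624339, -0.03866751, -0.03546558,
        0.00271289,  0.03718925]), 'effort': array([ 4.26914383e-03, -7.67277718e+01,  1.50285959e+00, -2.53221828e+01,
       -5.25251054e-02,  1.37035770e-02,  3.71266162e-05]), 'tcp_pos': array([ 0.18402389, -0.70081469,  0.23980473]), 'tool_rot': array([[ 9.67188000e-01,  2.54061253e-01, -5.02078817e-04],
       [ 2.54061712e-01, -9.67187031e-01,  1.37590060e-03],
       [-1.36041091e-04, -1.45831355e-03, -9.99998927e-01]]), 'wrist_force': array([0.43120009, 0.27165101, 0.09864491]), 'moment': array([0.03974164, 0.0074449 , 0.02830939]), 'grasp_force': 0.0, 'grip_width': 0.09303670310253474}
```

View pics/scene0.png

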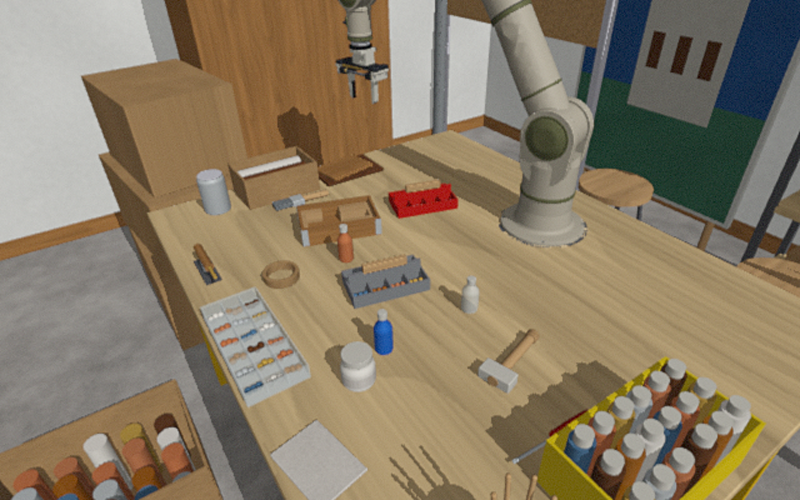

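View pics/side0.png

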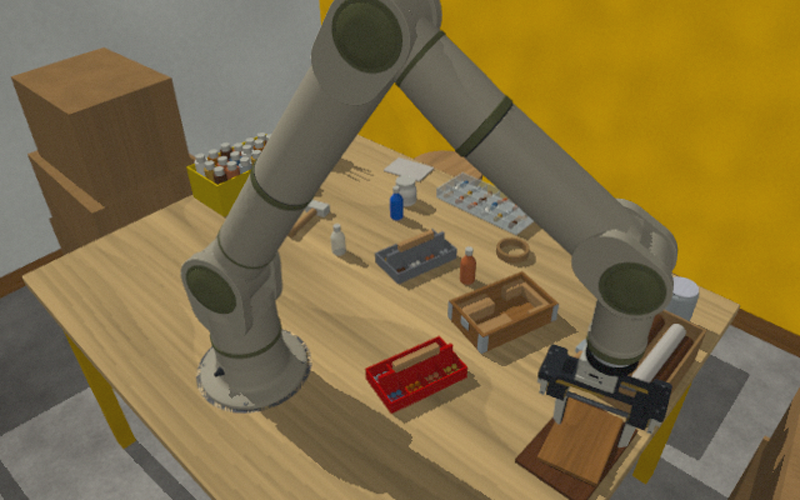

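Scene view (800 px wide): mallet head is at (498,375) and its butt at (532,335). The grey tray is at (385,280) with its grip bar at (385,264), and the case is at (340,220). The red decoy is at (423,198). The side view shows the case at (503,310), the tray at (416,255) and the red decoy at (415,373).

```bash
python3 - <<'E'
from h import *
C={n:pickle.load(open(n+"0.pkl","rb")) for n in("scene","side")}
P={n:cloud(C[n]) for n in C}
for n,px in (("scene",[(498,370),(483,372),(515,378),(520,352),(534,333),(385,264),(368,268),(405,261),(340,215),(345,240),(383,335),(470,295),(357,360),(282,272)]),("side",[(416,241),(400,248),(435,234),(503,305),(468,268),(338,240)])):
    q=[(u/1.25,v/1.25) for u,v in px]
    for a,b in zip(px,at_depth(C[n],q).round(3).tolist()): print(n,a,b)
A=np.concatenate([P[n].reshape(-1,3) for n in P]); A=A[~np.isnan(A[:,0])]
np.save("A.npy",A)
# top-down height map
x0,y0,r=0.2,-0.9,0.0025
H=np.zeros((480,400)); 
i=((A[:,0]-x0)/r).astype(int); j=((A[:,1]-y0)/r).astype(int)
m=(i>=0)&(i<400)&(j>=0)&(j<480)&(A[:,2]<0.15)
np.maximum.at(H,(j[m],i[m]),A[m,2])
v=cv2.applyColorMap(np.clip(H*2200,0,255).astype(np.uint8),cv2.COLORMAP_JET)[::-1]
for k in range(0,400,40): cv2.putText(v,f"{x0+k*r:.1f}",(k,10),0,.3,(255,255,255)); cv2.line(v,(k,0),(k,480),(90,90,90),1)
for k in range(0,480,40): cv2.putText(v,f"{y0+k*r:.1f}",(0,479-k),0,.3,(255,255,255)); cv2.line(v,(0,479-k),(400,479-k),(90,90,90),1)
cv2.imwrite("pics/top.png",cv2.resize(v,None,fx=1.25,fy=1.25))
E
```

```text
scene (498, 370) [0.509, 0.367, 0.026]
scene (483, 372) [0.53, 0.349, 0.017]
scene (515, 378) [0.495, 0.399, 0.024]
scene (520, 352) [0.438, 0.355, 0.024]
scene (534, 333) [0.378, 0.335, 0.028]
scene (385, 264) [0.534, -0.006, 0.069]
scene (368, 268) [0.577, -0.012, 0.071]
scene (405, 261) [0.484, 0.005, 0.064]
scene (340, 215) [0.482, -0.345, 0.024]
scene (345, 240) [0.564, -0.152, 0.07]
scene (383, 335) [0.658, 0.185, 0.057]
scene (470, 295) [0.429, 0.185, 0.053]
scene (357, 360) [0.742, 0.23, 0.075]
scene (282, 272) [0.723, -0.21, 0.0]
side (416, 241) [0.525, -0.022, 0.073]
side (400, 248) [0.475, -0.011, 0.072]
side (435, 234) [0.628, -0.002, 0.03]
side (503, 305) [0.532, -0.304, 0.012]
side (468, 268) [0.544, -0.182, 0.056]
side (338, 240) [0.406, 0.154, 0.055]Traceback (most recent call last):
  File "<stdin>", line 16, in <module>
cv2.error: OpenCV(4.12.0) :-1: error: (-5:Bad argument) in function 'putText'
> Overload resolution failed:
>  - Layout of the output array img is incompatible with cv::Mat
>  - Expected Ptr<cv::UMat> for argument 'img'
```

Request:
play_rows([
  [25,31,8,0,0,0,1],
  [25,31,8,0,0,0,1],
  [25,31,8,0,0,0,1],
  [25,31,8,0,0,0,1],
  [25,31,8,0,0,0,1],
  [25,31,8,0,0,0,1],
  [25,31,8,0,0,0,1],
  [25,31,8,0,0,0,1],
])

```text
clock: 0.77
tcp_pos: [0.3849, -0.4514, 0.3048]
tool_rot: [[0.967, 0.254, -0.0], [0.254, -0.967, 0.0], [-0.0, -0.0, -1.0]]
wrist_force: [1.4, 0.7, 0.2]
grip_width: 0.0931
grasp_force: 0.0
```

Request:
play_rows([
  [25,31,5,0,0,0,1],
  [25,31,5,0,0,0,1],
  [25,31,5,0,0,0,1],
  [25,31,5,0,0,0,1],
  [25,31,5,0,0,0,1],
  [0,0,0,0,0,0,1],
  [0,0,0,0,0,0,1],
  [0,0,0,0,0,0,1],
])

```text
clock: 1.43
tcp_pos: [0.5086, -0.2985, 0.3292]
tool_rot: [[0.967, 0.254, -0.001], [0.254, -0.967, -0.0], [-0.001, -0.0, -1.0]]
wrist_force: [-0.1, -1.2, 0.1]
grip_width: 0.0931
grasp_force: 0.0
```

```bash
python3 - <<'E'
from h import *
c,s=grab("wrist"); save(c,"pics/w1.png",k=1.25); pickle.dump(c,open("w1.pkl","wb")); print(s["tcp_pos"],s["clock"],c["fx"],c["W"].round(3).tolist())
E
```

```text
[ 0.50863442 -0.29851423  0.32924967] 1.4333 282.1073523877892 [[0.254, -0.922, -0.293, 0.59], [-0.967, -0.242, -0.076, -0.277], [-0.001, 0.303, -0.953, 0.473], [0.0, 0.0, 0.0, 1.0]]
```

View pics/w1.png

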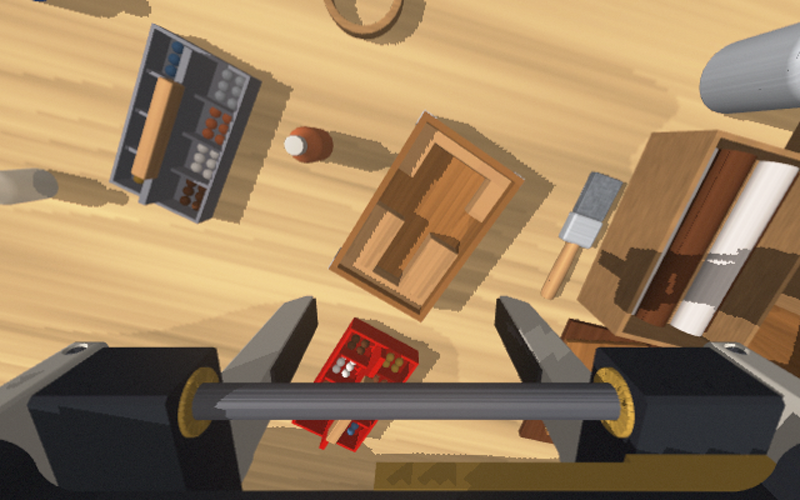

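The wrist view shows the case rim corners at (425,112), (522,181), (423,321) and (331,268). The tray rim corners are at (152,25), (260,80), (200,222) and (110,182).

```bash
cat >> h.py <<'E'
def rect(c,q,z,k=1.25,name=""):
    # corners order: (+x+y),(+x-y),(-x-y),(-x+y)
    p=at_z(c,np.array(q)/k,z)[:,:2]; ce=p.mean(0)
    dx=(p[0]+p[1]-p[2]-p[3])/2; dy=(p[0]+p[3]-p[1]-p[2])/2
    yx=np.degrees(np.arctan2(dx[1],dx[0])); yy=np.degrees(np.arctan2(-dy[0],dy[1]))
    print(name,"centre",ce.round(4),"len",np.linalg.norm(dx).round(4),np.linalg.norm(dy).round(4),"yaw",yx.round(2),yy.round(2)); return ce
E
python3 - <<'E'
from h import *
c=pickle.load(open("w1.pkl","rb"))
print(at_depth(c,np.array([(425,114),(518,181),(423,318),(334,268),(160,120),(205,220)])/1.25).round(3))
rect(c,[(425,112),(522,181),(423,321),(331,268)],.056,name="case")
rect(c,[(152,25),(260,80),(200,222),(110,182)],.034,name="tray")
E
```

```text
[[ 0.623 -0.291  0.056]
 [ 0.58  -0.415  0.054]
 [ 0.381 -0.355  0.057]
 [ 0.42  -0.228  0.055]
 [ 0.545 -0.023  0.077]
 [ 0.427 -0.047  0.017]]
case centre [ 0.5006 -0.3228] len 0.2151 0.1375 yaw -17.27 -18.18
tray centre [ 0.5321 -0.0179] len 0.1895 0.1174 yaw -14.47 -11.47
```

Request:
play_rows([
  [0,40,0,0,0,0,1],
  [0,40,0,0,0,0,1],
  [0,40,0,0,0,0,1],
  [0,40,0,0,0,0,1],
  [0,40,0,0,0,0,1],
  [0,40,0,0,0,0,1],
  [0,40,0,0,0,0,1],
  [0,40,0,0,0,0,1],
])

```text
clock: 2.15
tcp_pos: [0.5086, 0.0215, 0.3296]
tool_rot: [[0.968, 0.251, -0.0], [0.251, -0.968, -0.001], [-0.0, 0.001, -1.0]]
wrist_force: [0.6, 0.5, -0.6]
grip_width: 0.0932
grasp_force: 0.0
```

Request:
play_rows([
  [-7,40,-7,0,0,0,1],
  [-7,40,-7,0,0,0,1],
  [-7,40,-7,0,0,0,1],
  [-7,40,-7,0,0,0,1],
  [-7,40,-7,0,0,0,1],
  [-7,40,-7,0,0,0,1],
  [-7,40,-7,0,0,0,1],
  [-7,40,-7,0,0,0,1],
])

```text
clock: 2.82
tcp_pos: [0.4536, 0.3417, 0.2731]
tool_rot: [[0.968, 0.251, 0.0], [0.251, -0.968, -0.001], [-0.0, 0.001, -1.0]]
wrist_force: [1.2, -0.4, -0.2]
grip_width: 0.0932
grasp_force: 0.0
```

Request:
play_rows([
  [0,10,0,0,0,0,1],
  [0,5,0,0,0,0,1],
  [0,0,0,0,0,0,1],
  [0,0,0,0,0,0,1],
  [0,0,0,0,0,0,1],
  [0,0,0,0,0,0,1],
  [0,0,0,0,0,0,1],
  [0,0,0,0,0,0,1],
])

```text
clock: 3.48
tcp_pos: [0.4535, 0.3559, 0.2739]
tool_rot: [[0.968, 0.253, 0.0], [0.253, -0.968, -0.0], [0.0, 0.0, -1.0]]
wrist_force: [0.3, -0.2, -1.3]
grip_width: 0.0931
grasp_force: 0.0
```

```bash
python3 - <<'E'
from h import *
c,s=grab("wrist"); save(c,"pics/w2.png",k=1.25); pickle.dump(c,open("w2.pkl","wb")); print(s["tcp_pos"],s["clock"],s["joint_pos"])
E
```

```text
[0.45352962 0.3559114  0.27389172] 3.4833 [ -30.98856775   22.86473061  -17.6486626   108.63200372    8.89343107
   49.80452308 -128.45431883]
```

View pics/w2.png

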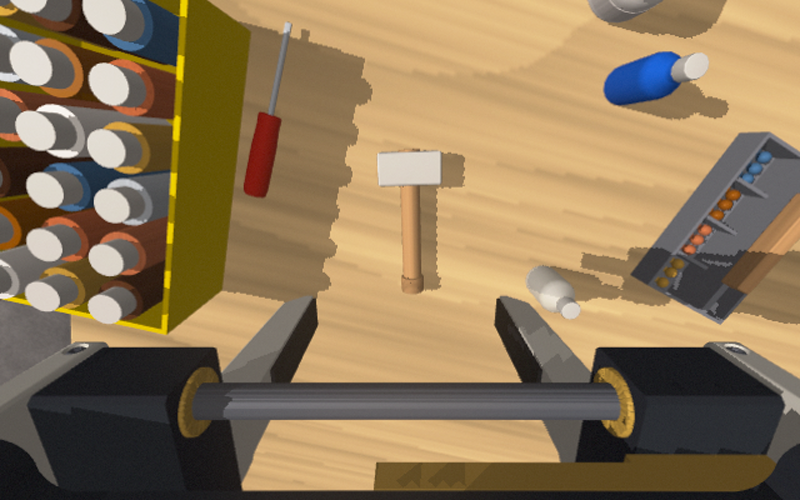

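The wrist view shows the mallet's head top at roughly (377–441, 151–186). Its handle runs from (410,190) to (411,275), with the butt end at (412,292).

```bash
python3 - <<'E'
from h import *
c=pickle.load(open("w2.pkl","rb"))
ce=rect(c,[(377,153),(441,152),(442,186),(378,186)],.028,name="head")
a=at_z(c,np.array([(410.5,192),(411.5,272),(412,293)])/1.25,.025)[:,:2]; print(a)
print("handle yaw",np.degrees(np.arctan2(*(a[0]-a[1])[::-1])))
d=a[0]-a[1]; d/=np.linalg.norm(d); print("origin",ce-.04*d,"butt dist from head centre",np.linalg.norm(ce-a[2]))
P=cloud(c); print(np.nanmedian(P[130:142,320:338].reshape(-1,3),0))
# red/case refinement: segment handle by depth 
m=(P[...,2]>.012)&(P[...,2]<.033)&(abs(P[...,0]-.47)<.15)&(np.abs(P[...,1]-.365)<.08)
pts=P[m][:,:2]; print("rect",cv2.minAreaRect(pts.astype(np.float32)*1000))
E
```

```text
head centre [0.5082 0.3658] len 0.0352 0.069 yaw 16.57 15.03
[[0.48478337 0.35843389]
 [0.39369243 0.33306589]
 [0.36760945 0.32550392]]
handle yaw 15.562034567126044
origin [0.46969054 0.35507109] butt dist from head centre 0.14627529785917273
[0.50871672 0.36479025 0.027848  ]
rect ((447.43304443359375, 348.2923278808594), (167.1834716796875, 70.00993347167969), 16.389705657958984)
```

Request:
play_rows([
  [2,0,-28,0,0,0.9,0.6],
  [2,0,-28,0,0,0,0.6],
  [2,0,-28,0,0,0,0.6],
  [2,0,-28,0,0,0,0.6],
  [2,0,-28,0,0,0,0.6],
  [2,0,-28,0,0,0,0.6],
  [2,0,-28,0,0,0,0.6],
  [2,0,-28,0,0,0,0.6],
], newtons=25)

```text
clock: 4.2
tcp_pos: [0.4694, 0.3567, 0.0485]
tool_rot: [[0.963, 0.269, 0.0], [0.269, -0.963, 0.0], [0.0, -0.0, -1.0]]
wrist_force: [-0.1, 0.1, -0.2]
grip_width: 0.0744
grasp_force: 0.0
```

Request:
play_rows([
  [0,-1,-12,0,0,0,0.4],
  [0,0,-8,0,0,0,0.2],
  [0,0,-4,0,0,0,0],
  [0,0,0,0,0,0,0],
  [0,0,0,0,0,0,0],
  [0,0,0,0,0,0,-0.2],
  [0,0,0,0,0,0,-0.3],
  [0,0,0,0,0,0,-0.3],
])

```text
clock: 4.87
tcp_pos: [0.4695, 0.356, 0.0265]
tool_rot: [[0.963, 0.269, 0.001], [0.269, -0.963, 0.001], [0.001, -0.001, -1.0]]
wrist_force: [1.0, 0.1, -0.1]
grip_width: 0.0337
grasp_force: 0.0
```

Request:
play_rows([
  [0,0,0,0,0,0,-0.5],
  [0,0,0,0,0,0,-0.7],
  [0,0,0,0,0,0,-0.9],
  [0,0,0,0,0,0,-1],
  [0,0,0,0,0,0,-1],
  [0,0,0,0,0,0,-1],
  [0,0,0,0,0,0,-1],
  [0,0,0,0,0,0,-1],
])

```text
clock: 5.53
tcp_pos: [0.4692, 0.3557, 0.0259]
tool_rot: [[0.963, 0.269, 0.0], [0.269, -0.963, -0.0], [0.0, 0.0, -1.0]]
wrist_force: [-0.9, -1.0, 5.4]
grip_width: 0.0213
grasp_force: 25.0
```

Request:
play_rows([
  [0,0,5,0,0,0,-1],
  [0,0,15,0,0,0,-1],
  [0,0,25,0,0,0,-1],
  [0,0,30,0,0,0,-1],
  [0,0,30,0,0,0,-1],
  [0,0,35,0,0,0,-1],
  [0,0,35,0,0,0,-1],
  [0,0,25,0,0,0,-1],
])

```text
clock: 6.2
tcp_pos: [0.4692, 0.356, 0.2286]
tool_rot: [[0.963, 0.269, 0.001], [0.269, -0.963, 0.001], [0.002, -0.001, -1.0]]
wrist_force: [0.5, 0.5, -1.2]
grip_width: 0.0211
grasp_force: 25.0
```

```bash
python3 - <<'E'
from h import *
c=pickle.load(open("w1.pkl","rb")); P=cloud(c)
def fit(lo,hi,x,y,R,nm):
    m=(P[...,2]>lo)&(P[...,2]<hi)&(np.hypot(P[...,0]-x,P[...,1]-y)<R)
    print(nm,m.sum(),np.round(cv2.minAreaRect(P[m][:,:2].astype(np.float32)*1000)[0],1),np.round(cv2.minAreaRect(P[m][:,:2].astype(np.float32)*1000)[1:][0],1),cv2.minAreaRect(P[m][:,:2].astype(np.float32))[2], np.median(P[m][:,2]))
fit(.050,.062,.5006,-.3228,.135,"case rim"); fit(.028,.038,.532,-.018,.115,"tray rim"); fit(.070,.085,.532,-.018,.09,"bar"); fit(.036,.044,.5006,-.3228,.11,"ledges")
save(c,"pics/w1c.png",(240,75,440,270),3)
E
```

```text
case rim 2685 [ 500.5 -321.8] [142.5 221.6] 72.08731079101562 0.05580643842085642
tray rim 2710 [531.8 -13.4] [114.9 194.7] 76.65353393554688 0.03302584076301801
bar 1319 [532.4 -13.9] [ 18.  110.2] 76.48456573486328 0.07755433578854987
ledges 4686 [ 499.7 -321.8] [124.1 205. ] 72.06095886230469 0.039900705333723224
```

View pics/w1c.png

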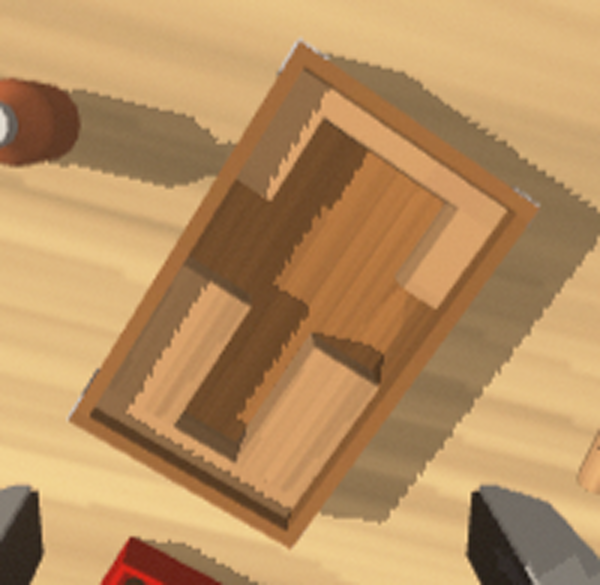

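The crop confirms the depth fit. The case's wide head pocket is at its +x end (top), and the handle channel is at the bottom left.

Request:
play_rows([
  [3,-38,0,0,0,-2.1,-1],
  [3,-38,0,0,0,-2.1,-1],
  [3,-38,0,0,0,-2.1,-1],
  [3,-38,0,0,0,-2.1,-1],
  [3,-38,0,0,0,-2.1,-1],
  [3,-38,0,0,0,-2.1,-1],
  [3,-38,0,0,0,-2.1,-1],
  [3,-38,0,0,0,-2.1,-1],
])

```text
clock: 6.87
tcp_pos: [0.4926, 0.05, 0.2258]
tool_rot: [[1.0, -0.022, -0.0], [-0.022, -1.0, -0.0], [-0.0, 0.0, -1.0]]
wrist_force: [0.4, 0.5, -2.2]
grip_width: 0.0213
grasp_force: 25.0
```

Request:
play_rows([
  [3,-38,0,0,0,-2.1,-1],
  [3,-38,0,0,0,-2.1,-1],
  [3,-38,0,0,0,-2.1,-1],
  [3,-38,0,0,0,-2.1,-1],
  [3,-38,0,0,0,-2.1,-1],
  [3,-38,0,0,0,-2.1,-1],
  [3,-38,0,0,0,-2.1,-1],
  [3,-38,0,0,0,-2.1,-1],
])

```text
clock: 7.53
tcp_pos: [0.5166, -0.254, 0.2257]
tool_rot: [[0.951, -0.31, -0.0], [-0.31, -0.951, 0.0], [-0.0, -0.0, -1.0]]
wrist_force: [0.4, 0.4, -0.7]
grip_width: 0.0212
grasp_force: 25.0
```

Request:
play_rows([
  [2,-30,-10,0,0,0,-1],
  [1,-25,-20,0,0,0,-1],
  [1,-15,-25,0,0,0,-1],
  [1,-7,-25,0,0,0,-1],
  [0,0,-20,0,0,0,-1],
  [0,0,0,0,0,0,-1],
  [0,0,0,0,0,0,-1],
  [0,0,0,0,0,0,-1],
])

```text
clock: 8.2
tcp_pos: [0.5226, -0.3289, 0.1266]
tool_rot: [[0.951, -0.308, 0.001], [-0.308, -0.951, -0.0], [0.001, -0.0, -1.0]]
wrist_force: [0.4, 0.6, -1.8]
grip_width: 0.0215
grasp_force: 25.0
```

```bash
python3 - <<'E'
from h import *
c,s=grab("wrist"); save(c,"pics/w3.png",k=1.25); pickle.dump(c,open("w3.pkl","wb")); print(s["tcp_pos"],s["clock"],s["joint_pos"],s["tool_rot"],s["wrist_force"])
P=cloud(c); R=np.array(s["tool_rot"]); L=(P-s["tcp_pos"])@R   # tool coords
m=(L[...,0]>.0)&(L[...,0]<.075)&(abs(L[...,1])<.045)&(L[...,2]>-.01)&(L[...,2]<.03)
q=L[m]; print("head in tool",m.sum(),np.percentile(q,[1,50,99],axis=0).round(4))
for a in (.015,.03,.045,.055):
    k=abs(q[:,0]-a)<.004; print(a,k.sum(),np.median(q[k],0).round(4), np.percentile(q[k][:,1],[2,98]) if k.sum() else 0)
E
```

```text
[ 0.52264309 -0.3289443   0.12660431] 8.2 [ 30.00517833  35.08222088  -4.59194723 111.37536068   4.7328119
  33.68167857 -85.64962871] [[ 9.51298265e-01 -3.08271178e-01  7.01050128e-04]
 [-3.08271213e-01 -9.51298510e-01 -5.98406188e-05]
 [ 6.85355080e-04 -1.59187296e-04 -9.99999752e-01]] [ 0.37821047  0.61185391 -1.80614212]
head in tool 11734 [[ 0.002  -0.0333 -0.0078]
 [ 0.0398  0.     -0.0014]
 [ 0.0614  0.0335  0.0198]]
0.015 455 [ 0.015  -0.      0.0025] [-0.00998383  0.01052268]
0.03 1759 [ 0.0301 -0.     -0.0018] [-0.03267491  0.0330364 ]
0.045 1937 [ 0.0451  0.     -0.0017] [-0.03284405  0.03320232]
0.055 2147 [ 0.0552  0.     -0.0015] [-0.03291846  0.03310718]
```

View pics/w3.png

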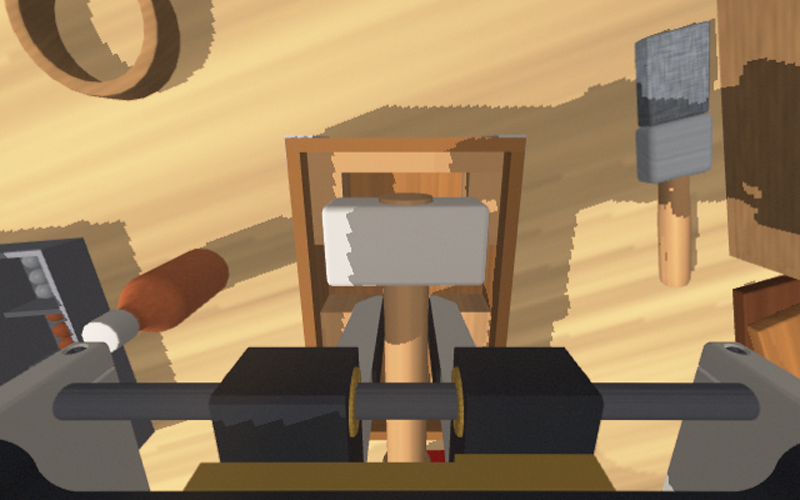

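The mallet is level and centred in the jaws. Its head at (405,240) lies over the case's pocket and is parallel to the walls. Before going down I'll check that nothing tall sits within the gripper body's footprint.

```bash
python3 - <<'E'
from h import *
P=np.concatenate([cloud(pickle.load(open(f,"rb"))).reshape(-1,3)[:(999999 if 'w' not in f else 640*200)] for f in("w1.pkl","w3.pkl","scene0.pkl")])
for nm,o,y in (("well",(.523,-.329),-17.9),("case c",(.5002,-.3218),-17.9),("tray",(.532,-.0137),-13.4)):
    a=np.radians(y); d=P[:,:2]-o; lx=d@[np.cos(a),np.sin(a)]; ly=d@[-np.sin(a),np.cos(a)]
    m=(abs(lx)<.05)&(abs(ly)<.125)&(P[:,2]<.2); print(nm,np.nanmax(P[m&(abs(ly)>.075)][:,2]),m.sum())
E
```

```text
well 0.056492547728552056 17846
case c 0.056492547728552056 10610
tray 0.0038482272241439075 12623
```

Request:
play_rows([
  [0,0,-12,0,0,0,-1],
  [0,0,-14,0,0,0,-1],
  [0,0,-14,0,0,0,-1],
  [0,0,-14,0,0,0,-1],
  [0,0,-10,0,0,0,-1],
  [0,0,-8,0,0,0,-1],
  [0,0,-4,0,0,0,-1],
  [0,0,0,0,0,0,-1],
])

```text
clock: 8.92
tcp_pos: [0.522, -0.329, 0.049]
tool_rot: [[0.951, -0.309, -0.001], [-0.309, -0.951, 0.0], [-0.001, -0.0, -1.0]]
wrist_force: [0.5, 0.5, -2.0]
grip_width: 0.0211
grasp_force: 25.0
```

Free, with no contact. Next, a slow descent to the floor (TCP about 34.3 mm).

Request:
play_rows([
  [1,0,-4,0,0,0,-1],
  [0,0,-3,0,0,0,-1],
  [0,0,-3,0,0,0,-1],
  [0,0,-2,0,0,0,-1],
  [0,0,-1,0,0,0,-1],
  [0,0,-1,0,0,0,-1],
  [0,0,0,0,0,0,-1],
  [0,0,0,0,0,0,-1],
])

```text
clock: 9.58
tcp_pos: [0.5231, -0.3293, 0.0357]
tool_rot: [[0.951, -0.309, -0.0], [-0.309, -0.951, -0.0], [0.0, 0.0, -1.0]]
wrist_force: [0.1, 0.3, -1.1]
grip_width: 0.021
grasp_force: 25.0
```

Request:
play_rows([
  [0,0,-0.7,0,0,0,-1],
  [0,0,-0.7,0,0,0,-1],
  [0,0,-0.6,0,0,0,-1],
  [0,0,0,0,0,0,-1],
  [0,0,0,0,0,0,-1],
  [0,0,0,0,0,0,-1],
  [0,0,0,0,0,0,-1],
  [0,0,0,0,0,0,-1],
])

```text
clock: 10.25
tcp_pos: [0.5232, -0.3292, 0.0339]
tool_rot: [[0.951, -0.309, 0.0], [-0.309, -0.951, -0.0], [0.0, 0.0, -1.0]]
wrist_force: [-1.8, 1.2, 5.7]
grip_width: 0.0213
grasp_force: 25.0
```

The mallet has touched the floor, so I'll release with a limited opening and go up.

Request:
play_rows([
  [0,0,0,0,0,0,-0.5],
  [0,0,0,0,0,0,-0.4],
  [0,0,0,0,0,0,-0.3],
  [0,0,0,0,0,0,-0.2],
  [0,0,0,0,0,0,-0.1],
  [0,0,0,0,0,0,-0.1],
  [0,0,0,0,0,0,-0.1],
  [0,0,0,0,0,0,-0.1],
])

```text
clock: 10.92
tcp_pos: [0.5232, -0.3292, 0.0336]
tool_rot: [[0.951, -0.309, -0.0], [-0.309, -0.951, 0.0], [-0.0, -0.0, -1.0]]
wrist_force: [0.4, 0.9, -1.7]
grip_width: 0.0419
grasp_force: 0.0
```

Request:
play_rows([
  [0,0,5,0,0,0,-0.1],
  [0,0,15,0,0,0,-0.1],
  [0,0,30,0,0,0,-0.1],
  [0,0,35,0,0,0,-0.1],
  [0,0,38,0,0,0,-0.1],
  [-10,10,38,0,0,0,-0.1],
  [-15,15,32,0,0,0,-0.1],
  [-15,15,30,0,0,0,-0.1],
])

```text
clock: 11.58
tcp_pos: [0.4827, -0.289, 0.259]
tool_rot: [[0.951, -0.309, 0.001], [-0.309, -0.951, -0.001], [0.002, 0.0, -1.0]]
wrist_force: [1.1, 0.7, 0.5]
grip_width: 0.0419
grasp_force: 0.0
```

Request:
play_rows([
  [-10,30,25,0,0,1,0.3],
  [0,38,10,0,0,1,0.5],
  [0,38,0,0,0,1,0.5],
  [0,38,0,0,0,1,0.5],
  [0,20,0,0,0,0.5,0.5],
  [0,5,0,0,0,0,0.5],
  [0,0,0,0,0,0,0.5],
  [0,0,0,0,0,0,0.5],
])

```text
clock: 12.25
tcp_pos: [0.4731, -0.1211, 0.2918]
tool_rot: [[0.972, -0.234, 0.0], [-0.234, -0.972, -0.001], [0.0, 0.001, -1.0]]
wrist_force: [-0.3, -0.3, -0.2]
grip_width: 0.0697
grasp_force: 0.0
```

```bash
python3 - <<'E'
from h import *
c,s=grab("wrist"); save(c,"pics/w4.png",k=1.25); pickle.dump(c,open("w4.pkl","wb")); print(s["tcp_pos"],s["clock"],s["tool_rot"][:,0])
P=cloud(c)
def fit(lo,hi,x,y,R,nm):
    m=(P[...,2]>lo)&(P[...,2]<hi)&(np.hypot(P[...,0]-x,P[...,1]-y)<R)
    if m.sum()<20: print(nm,"few"); return
    r=cv2.minAreaRect(P[m][:,:2].astype(np.float32)*1000); print(nm,m.sum(),np.round(r[0],1),np.round(r[1],1),round(r[2],2))
fit(.050,.062,.5002,-.3218,.135,"case rim"); fit(.028,.038,.532,-.0137,.115,"tray rim"); fit(.070,.085,.532,-.0137,.09,"bar")
a=np.radians(-17.93); d=P[...,:2]-np.array([.5002,-.3218]); lx=d@[np.cos(a),np.sin(a)]; ly=d@[-np.sin(a),np.cos(a)]
m=(lx>.0435)&(lx<.088)&(abs(ly)<.039)&(P[...,2]>.03); print("head x",np.percentile(lx[m],[2,50,98]),"y",np.percentile(ly[m],[1,50,99]),"z",np.percentile(P[m][:,2],[2,50,98]))
E
```

```text
[ 0.47308657 -0.12107322  0.29184941] 12.25 [ 9.72307900e-01 -2.33703326e-01  3.19689310e-04]
case rim 4522 [ 500.2 -321. ] [143.9 223.9] 72.13
tray rim 2243 [532.1 -13.4] [112.6 191.5] 76.79
bar 1214 [532.3 -13.9] [ 16.4 108.7] 76.73
head x [0.04680667 0.0653203  0.08320813] y [-0.03300043  0.00217831  0.03526769] z [0.03147454 0.03528771 0.03705099]
```

View pics/w4.png

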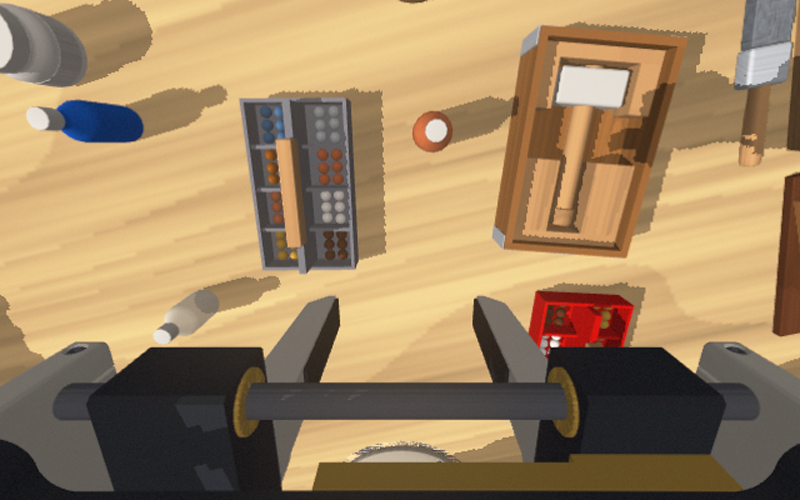

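The mallet sits in its well, head in the wide pocket at (593,87), with its top about 36 mm up. The tray is at (300,185), and depth puts it at (532.2, -13.6) mm with yaw -13.3°.

Request:
play_rows([
  [7.4,13.4,-20,0,0,0.2,0.5],
  [7.4,13.4,-20,0,0,0,0.5],
  [7.4,13.4,-20,0,0,0,0.5],
  [7.4,13.4,-20,0,0,0,0.5],
  [7.4,13.4,-20,0,0,0,0.5],
  [7.4,13.4,-20,0,0,0,0.4],
  [7.4,13.4,-20,0,0,0,0.4],
  [7.4,13.4,-20,0,0,0,0.4],
], newtons=45)

```text
clock: 12.97
tcp_pos: [0.5329, -0.0145, 0.1303]
tool_rot: [[0.973, -0.233, -0.0], [-0.233, -0.973, -0.001], [-0.0, 0.001, -1.0]]
wrist_force: [1.2, -0.8, 0.1]
grip_width: 0.0652
grasp_force: 0.0
```

Request:
play_rows([
  [0,0,-15,0,0,0,0.2],
  [0,0,-15,0,0,0,0],
  [0,0,-15,0,0,0,-0.2],
  [0,0,-10,0,0,0,-0.2],
  [0,0,-4,0,0,0,-0.3],
  [0,0,0,0,0,0,-0.4],
  [0,0,0,0,0,0,-0.4],
  [0,0,0,0,0,0,-0.4],
])

```text
clock: 13.63
tcp_pos: [0.5328, -0.0134, 0.0733]
tool_rot: [[0.973, -0.23, 0.001], [-0.23, -0.973, -0.0], [0.001, -0.0, -1.0]]
wrist_force: [-0.3, -0.1, -0.5]
grip_width: 0.028
grasp_force: 0.0
```

Request:
play_rows([
  [0,0,0,0,0,0,-0.5],
  [0,0,0,0,0,0,-0.6],
  [0,0,0,0,0,0,-0.7],
  [0,0,0,0,0,0,-0.8],
  [0,0,0,0,0,0,-1],
  [0,0,0,0,0,0,-1],
  [0,0,0,0,0,0,-1],
  [0,0,0,0,0,0,-1],
])

```text
clock: 14.3
tcp_pos: [0.5325, -0.0132, 0.0731]
tool_rot: [[0.973, -0.23, 0.001], [-0.23, -0.973, -0.0], [0.001, 0.0, -1.0]]
wrist_force: [-0.6, -0.6, 5.4]
grip_width: 0.0157
grasp_force: 45.0
```

Request:
play_rows([
  [0,0,4,0,0,0,-1],
  [0,0,10,0,0,0,-1],
  [0,0,18,0,0,0,-1],
  [0,0,25,0,0,0,-1],
  [0,0,28,0,0,0,-1],
  [0,0,28,0,0,0,-1],
  [0,0,25,0,0,0,-1],
  [0,0,12,0,0,0,-1],
])

```text
clock: 14.97
tcp_pos: [0.5328, -0.0129, 0.2262]
tool_rot: [[0.973, -0.23, 0.003], [-0.23, -0.973, 0.0], [0.003, -0.001, -1.0]]
wrist_force: [0.6, 0.1, -5.0]
grip_width: 0.0158
grasp_force: 45.0
```

Request:
play_rows([
  [-1,-10,0,0,0,0,-1],
  [-2,-20,0,0,0,-0.5,-1],
  [-3,-30,0,0,0,-0.6,-1],
  [-3,-30,0,0,0,-0.7,-1],
  [-3,-30,0,0,0,-0.7,-1],
  [-3,-30,0,0,0,-0.7,-1],
  [-3,-30,0,0,0,-0.7,-1],
  [-3,-30,0,0,0,-0.7,-1],
])

```text
clock: 15.63
tcp_pos: [0.5097, -0.2249, 0.2216]
tool_rot: [[0.951, -0.308, -0.002], [-0.308, -0.951, 0.0], [-0.002, 0.0, -1.0]]
wrist_force: [0.2, -0.5, -3.3]
grip_width: 0.0155
grasp_force: 45.0
```

Request:
play_rows([
  [-3,-30,0,0,0,0,-1],
  [-3,-30,0,0,0,0,-1],
  [-3,-22,-5,0,0,0,-1],
  [-2,-12,-15,0,0,0,-1],
  [0,-4,-15,0,0,0,-1],
  [0,0,-10,0,0,0,-1],
  [0,0,0,0,0,0,-1],
  [0,0,0,0,0,0,-1],
])

```text
clock: 16.3
tcp_pos: [0.4997, -0.3202, 0.1767]
tool_rot: [[0.952, -0.307, -0.002], [-0.307, -0.952, 0.002], [-0.002, -0.001, -1.0]]
wrist_force: [0.3, -0.6, -4.1]
grip_width: 0.016
grasp_force: 45.0
```

```bash
python3 - <<'E'
from h import *
c,s=grab("wrist"); pickle.dump(c,open("w5.pkl","wb")); save(c,"pics/w5.png",k=1.25)
R=np.array(s["tool_rot"]);p=s["tcp_pos"];print(p,s["clock"],np.degrees(np.arctan2(R[1,0],R[0,0])),s["wrist_force"],s["moment"])
P=cloud(c); L=(P-p)@R
m=(abs(L[...,0])<.11)&(abs(L[...,1])<.07)&(L[...,2]>.025)&(L[...,2]<.055)
q=L[m]; m2=(q[:,2]<np.percentile(q[:,2],50)+.1)
print(m.sum(),np.percentile(q,[1,50,99],axis=0).round(4))
rim=q[q[:,0]>0]; print("xmax",rim[:,0].max())
# plane through rim: side rims
for sgn in (1,-1):
    k=(sgn*q[:,1]>.050); 
    if k.sum()>20: print(sgn,k.sum(),"top z vs x",[(x,np.percentile(q[k&(abs(q[:,0]-x)<.008)][:,2],5).round(4)) for x in (.03,.05,.07,.09) if (k&(abs(q[:,0]-x)<.008)).sum()>5],"ymax",np.percentile(abs(q[k][:,1]),99))
E
```

```text
[ 0.49970575 -0.32022522  0.17672539] 16.3 -17.84995096135651 [ 0.27881824 -0.61845836 -4.08270503] [-0.01658733 -0.01331156  0.02608795]
8023 [[-0.0927 -0.0555  0.0381]
 [ 0.0465  0.0006  0.0427]
 [ 0.0955  0.0558  0.0546]]
xmax 0.09559158748868024
1 2186 top z vs x [(0.03, np.float64(0.0386)), (0.05, np.float64(0.0387)), (0.07, np.float64(0.0386)), (0.09, np.float64(0.0386))] ymax 0.05607961308143568
-1 2182 top z vs x [(0.03, np.float64(0.0385)), (0.05, np.float64(0.0385)), (0.07, np.float64(0.0385)), (0.09, np.float64(0.0384))] ymax 0.055839542851892535
```

View pics/w5.png

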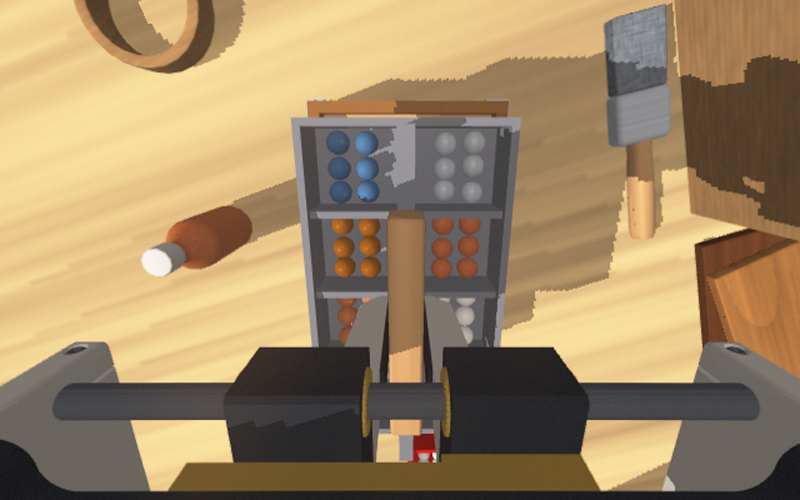

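The tray is level and centred in the jaws at (405,230), and the case rim shows just behind it at (405,107), parallel. I'll correct by (+0.5, -1.2) mm and lower it to seating at TCP about 112.5 mm.

Request:
play_rows([
  [0.5,-1.2,-8,0,0,0,-1],
  [0,0,-12,0,0,0,-1],
  [0,0,-12,0,0,0,-1],
  [0,0,-6,0,0,0,-1],
  [0,0,-4,0,0,0,-1],
  [0,0,-2,0,0,0,-1],
  [0,0,0,0,0,0,-1],
  [0,0,0,0,0,0,-1],
])

```text
clock: 17.02
tcp_pos: [0.501, -0.3223, 0.1338]
tool_rot: [[0.952, -0.307, 0.0], [-0.307, -0.952, -0.0], [0.0, 0.0, -1.0]]
wrist_force: [0.3, 0.6, -3.6]
grip_width: 0.0155
grasp_force: 45.0
```

Request:
play_rows([
  [0,0,-3,0,0,0,-1],
  [0,0,-3,0,0,0,-1],
  [0,0,-3,0,0,0,-1],
  [0,0,-3,0,0,0,-1],
  [0,0,-2,0,0,0,-1],
  [0,0,-1,0,0,0,-1],
  [0,0,0,0,0,0,-1],
  [0,0,0,0,0,0,-1],
])

```text
clock: 17.68
tcp_pos: [0.5008, -0.3222, 0.1186]
tool_rot: [[0.952, -0.307, -0.0], [-0.307, -0.952, 0.0], [-0.0, -0.0, -1.0]]
wrist_force: [-0.1, -1.0, -3.7]
grip_width: 0.0158
grasp_force: 45.0
```

Request:
play_rows([
  [0,0,-2,0,0,0,-1],
  [0,0,-1.5,0,0,0,-1],
  [0,0,-1,0,0,0,-1],
  [0,0,-0.8,0,0,0,-1],
  [0,0,-0.7,0,0,0,-1],
  [0,0,-0.5,0,0,0,-1],
  [0,0,0,0,0,0,-1],
  [0,0,0,0,0,0,-1],
])

```text
clock: 18.35
tcp_pos: [0.5008, -0.3222, 0.1132]
tool_rot: [[0.952, -0.307, 0.0], [-0.307, -0.952, -0.0], [0.0, 0.0, -1.0]]
wrist_force: [-3.4, 2.3, 8.9]
grip_width: 0.0156
grasp_force: 45.0
```

The tray has made contact at the expected height, so I'll release it, go up and check.

Request:
play_rows([
  [0,0,0,0,0,0,-0.65],
  [0,0,0,0,0,0,-0.6],
  [0,0,0,0,0,0,-0.5],
  [0,0,0,0,0,0,-0.4],
  [0,0,0,0,0,0,-0.3],
  [0,0,0,0,0,0,-0.2],
  [0,0,0,0,0,0,-0.2],
  [0,0,0,0,0,0,-0.2],
])

```text
clock: 19.02
tcp_pos: [0.5009, -0.3222, 0.1121]
tool_rot: [[0.952, -0.307, -0.0], [-0.307, -0.952, 0.0], [-0.0, -0.0, -1.0]]
wrist_force: [0.7, 0.0, 0.4]
grip_width: 0.037
grasp_force: 0.0
```

Request:
play_rows([
  [0,0,5,0,0,0,-0.2],
  [0,0,15,0,0,0,-0.2],
  [0,0,30,0,0,0,-0.2],
  [0,0,35,0,0,0,-0.2],
  [0,10,35,0,0,0,-0.2],
  [-10,25,30,0,0,0,-0.2],
  [-10,35,15,0,0,0,-0.2],
  [-10,35,0,0,0,0,-0.2],
])

```text
clock: 19.68
tcp_pos: [0.4718, -0.2172, 0.2809]
tool_rot: [[0.951, -0.309, 0.006], [-0.309, -0.951, -0.002], [0.006, 0.0, -1.0]]
wrist_force: [1.2, 0.9, -0.3]
grip_width: 0.0373
grasp_force: 0.0
```

Request:
play_rows([
  [-10,30,0,0,0,0,-0.2],
  [0,15,0,0,0,0,-0.2],
  [0,0,0,0,0,0,-0.2],
  [0,0,0,0,0,0,-0.2],
  [0,0,0,0,0,0,-0.2],
  [0,0,0,0,0,0,-0.2],
  [0,0,0,0,0,0,-0.2],
  [0,0,0,0,0,0,-0.2],
])

```text
clock: 20.35
tcp_pos: [0.4608, -0.1731, 0.2769]
tool_rot: [[0.951, -0.308, -0.001], [-0.308, -0.951, 0.0], [-0.001, 0.0, -1.0]]
wrist_force: [-1.1, 0.2, 0.2]
grip_width: 0.037
grasp_force: 0.0
```

```bash
python3 - <<'E'
from h import *
c,s=grab("wrist"); save(c,"pics/w6.png",k=1.25); print(s["tcp_pos"],s["clock"],s["wrist_force"])
P=cloud(c); a=np.radians(-17.93); d=P[...,:2]-np.array([.5002,-.3216]); lx=d@[np.cos(a),np.sin(a)]; ly=d@[-np.sin(a),np.cos(a)]
z=P[...,2]; m=(abs(lx)<.0985)&(abs(ly)<.0585)&(z>.068)&(z<.08)
r=cv2.minAreaRect(np.c_[lx[m],ly[m]].astype(np.float32)*1000); print("tray rim in case",r)
for x in(-.094,.094):
  for y in(-.05,0,.05):
    k=m&(abs(lx-x)<.004)&(abs(ly-y)<.006); print(x,y,k.sum(),np.percentile(z[k],80) if k.sum() else None)
E
```

```text
[ 0.46077587 -0.17305938  0.27686916] 20.35 [-1.07775762  0.17635095  0.19336096]
tray rim in case ((0.730316162109375, -0.5895538330078125), (113.30252838134766, 192.97503662109375), 89.9435043334961)
-0.094 -0.05 44 0.07418877179854892
-0.094 0 20 0.07470038575214213
-0.094 0.05 40 0.07414230054303242
0.094 -0.05 79 0.07403546447817153
0.094 0 39 0.07447264636372139
0.094 0.05 79 0.07387206615912419
```

View pics/w6.png

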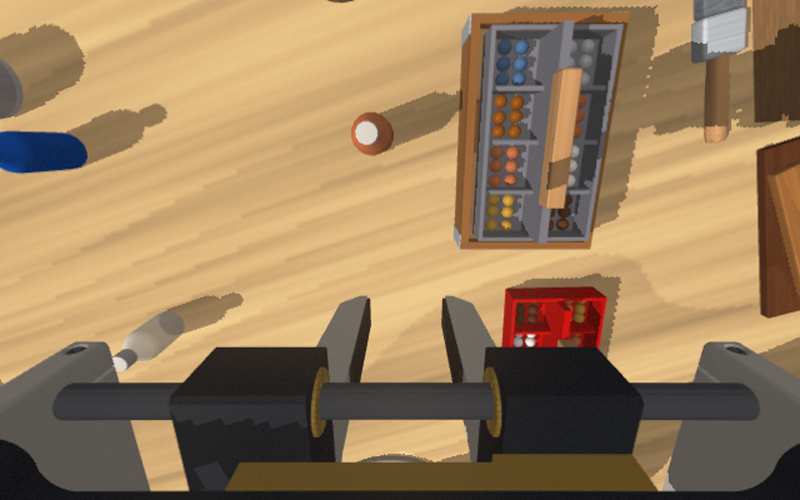

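The tray sits inside the case at (540,130). Its rim is at 74 mm (40 + 34) at all the points checked, level and centred to within 1 mm. The bottles, brush and red tray haven't moved.

```bash
python3 -c "
from station import env
print(env.job_done())"
```

```text
the job is handed in; nothing more can be done
None
```

The job is done and handed in: the mallet lies in its well with its head in the wide end, and the bead tray sits level on the ledges over it, finished at about 20 s with nothing else touched.

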